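# Send the air to the spray gun's side and lock the selector

## Task

On the sloping air console, press the selector knob down and turn it to the outlet mark on the side where the spray gun stands, then let it spring fully back up there. After that push the steel lock slide up the slope, past its click, fully home under the knob. Leave the spray gun, the jug and the tin standing where they are.

Things in the scene. Friction and masses are not known exactly. Their poses are not given: they have to be found in the camera images.
- console: Fixed grey steel desk box, 200 mm wide (y), 217 mm deep (x). Its face slopes up away from the robot at 25 degrees, 49 mm high at the near edge, 151 mm at the far edge. Origin: centre of the underside; x to its high far side, y to its left, z up. Up the slope = its (0.906, 0, 0.423); off the face = its (-0.423, 0, 0.906). A brass and steel outlet stub sticks out 26 mm from each side.
- knob_foot (a point): Point where the knob's axis, square to the sloping face, meets the face (console x 13.6, y 0, z 106.3 mm). White marks lie round it 42 to 54 mm from the axis: straight up the slope is off, 57 degrees to the left and right of that are the two outlets. Two gauges, 12 mm high and 42 mm across, stand on the face 72 mm up the slope and 68 mm to either side.
- selector_grip (a point): On the axis of the black knob, 36 mm off the face when up. Round skirt 56 mm across, underside 9 and top 15 mm off the face; on it a grip bar 50 mm long, 13 mm thick, 28 mm high (top 43 mm off the face), centred, with a 6 mm wide nose out to 36 mm from the axis and a white line on top at the pointing end. x: along the bar to the pointing end; z: off the face.
- selector (a joint): Turn of the knob, rad: 0 points to off; positive is anticlockwise seen facing it, +1.0 = left outlet mark (console +y), -1.0 = right; stops at +-1.15. Starts within 0.12 of 0. While up it plays only about 0.18 either side of off: gates block it until pressed. Between 0.18 and 0.86 either side it cannot spring fully up; beyond 0.86 it can. Friction 0.02 N m.
- selector_press (a joint): How far the knob is pressed along its axis, m: 0 up, 0.007 fully down. Spring: about 4 N at first, 8.5 N fully down. It must be at least 5.5 mm down to turn past the gates, and springs up when let go.
- lock_tab (a point): Centre of the top of the upright tab of the steel lock slide, downhill of the knob: 14 mm along the slope, 26 mm wide, top 23 mm off the face; at the start 68 to 71 mm down the slope from the knob's axis, with 50 mm of bare face below it. x up the slope, z off the face. Its tongue (7.5 mm high, between two 8 mm high guide strips) reaches 36 mm uphill of this point.
- lock (a joint): Travel of the lock slide up the slope, m: 0 to 0.003 at the start, 0.015 fully home (hard stop). A sprung ball resists from about 0.006 with some 5 N, is passed at 0.011 and then carries the slide home. A pressed knob blocks it at about 0.007; once home, its tongue lies under the knob's skirt and the knob cannot be pressed.
- gun: Spray gun on a round steel stand 110 mm across, black paint cup on top, 220 mm high, loose. It stands to the left (console +y) or to the right (console -y) of the console, about 210 mm from its middle; the jug is on the other side. Origin: centre of the stand's underside; z up.
- jug: Clear mixing jug with a handle, 100 mm across, 150 mm high, loose, on the side of the console away from the gun. Origin: centre of its underside; z up; handle at its +y.
- tin: Steel paint tin, 72 mm across, 90 mm high, loose, beyond the console. Origin: centre of its underside; z up.
There are look-alikes about, which are no part of the job. Leave any pink or turquoise look-alike of the gun alone.

How it is judged (in metres and radians):
On the way, in this order (a step that is already met when the one before it is completed fails the run):
1. the knob has been pressed down (4.5 mm or more) while still near off, before turning past the gate (value of joint selector_press above 0.0045 m and value of joint selector between -0.3 and 0.3 rad).
2. the knob, pressed at least 3 mm, has been turned past the gate towards the gun's side (0.75 rad or more) (value of joint selector_press above 0.003 m and ((y of gun in the frame of console above 0.1 m and value of joint selector above 0.75 rad) or (y of gun in the frame of console below -0.1 m and value of joint selector below -0.75 rad))).
3. the knob has sprung up (within 2 mm) on the gun's side (value of joint selector_press below 0.002 m and ((y of gun in the frame of console above 0.1 m and value of joint selector above 0.82 rad) or (y of gun in the frame of console below -0.1 m and value of joint selector below -0.82 rad))), for 0.1 s.
4. the lock slide is home (13.5 mm or more of its 15 mm) (value of joint lock above 0.0135 m), for 0.1 s.
At the end, for the whole second after the job is handed in: The knob is up (within 2 mm) and turned 0.82 rad or more from off towards the side where the gun stands (its mark is at 1.0 rad), and the lock slide is home (at least 13.5 of its 15 mm) (all of step 3 and value of joint lock above 0.0135 m); the robot touches nothing.
It fails at once if the spray gun is moved by more than 25 mm (distance of gun from where it was at the start of the episode above 0.025 m).
It fails at once if the jug is moved by more than 25 mm (distance of jug from where it was at the start of the episode above 0.025 m).
It fails at once if the tin is moved by more than 25 mm (distance of tin from where it was at the start of the episode above 0.025 m).
It fails at once if the gun, the jug or the tin is tipped over (angle between any of gun, jug, tin's own z axis and vertical above 0.5 rad).
It also fails if it takes over 45 s, if anything falls off the work surface, if the arm or the gripper's body presses on something with over 40 N, if the wrist force passes 120 N, or if a joint passes its speed limit or range.

## Robot

A 6-joint arm with a two-finger parallel gripper is mounted at the origin on the work surface. World frame = base frame: x ahead of the robot, y to its left, z up, the work surface at z = 0. Lengths are in mm, angles in rad, forces in N, time in s.
With the tool pointing down it reaches from about 350 to 975 mm from the base axis. Payload 7.1 kg.
Tool frame: the origin (TCP) lies between the finger pads; the fingertips stand 19 mm ahead of it and the grasp point (between the pads) is the TCP; z points along the fingers, y is the line along which they close (so a half turn about z gives the same grasp; the last joint's range is limited). The gripper opens to 88 mm and grips with 3 to 60 N. Pads are 20 mm wide; open, the fingers measure 115 mm over their backs; the gripper's body (75 mm by 178 mm) begins 61 mm behind the grasp point.
Start: joints at [1.301, 0.423, 1.63, -0, 1.089, -0.019], TCP at [155.08, 605.438, 219.375] pointing down, gripper open.
Joint ranges: [-3, 3], [-0.9, 2.11], [0.09, 2.58], [-1.31, 4.45], [0.11, 2.69], [-2.54, 2.54]. Speed limits (rad/s): [2.39, 2.39, 3.01, 3.14, 3.14, 3.14].

## Interface

Orientations are given as a rotation vector (axis times angle).
In Python, from workcell import ctrl gives the robot as it stands.
- The arm moves only by the tool arm_command, never from a script. Its argument "series" is a list of rows, each an object with "linear": the shift along the tool's x, y, z in m, a list of three; "turn": the turn about the tool's z in rad. A call has 1 to 10 rows; each row shifts and turns the commanded pose from where the row before left it, along the tool's axes as they then stand; what a row does not reach is not made up. A row lasts 1/10 s, in which the tool goes at most 50 mm and 8.59 degrees, less where a joint would pass 70% of its speed; a pose out of reach is approached as far as the arm can. A call with a gripper value outside its range is refused whole. "jaw" is the opening, from -1 (shut) to 1 (fully open), set as the call begins (left out, the last holds). The fingers move at their own pace and stop on an object; the grip force is fixed at half the most. Time passes only in rows, so rows that do not move let the fingers close. It gives the time, the measured TCP pose, the force, the opening and the grip force at its end, in the units of the state.
- ctrl.get_obs(): the state, without advancing time (a new reading comes with each control period).
- ctrl.get_image(name): name is "side" or "top"; returns a dict with "frame" (420x560x3 uint8, blue, green, red), "fx", "fy", "cx", "cy" (pixels), "k1" (the pictures are not rectified: a ray, as slopes to the right and down, at radius r is drawn at 1 + k1 r^2 times it, then the intrinsics apply), "rvec" (rotation vector, rad) and "tvec" (3), from world to camera coordinates, as OpenCV has them. Camera axes: x right, y down, z forward; pixel columns grow to the right and rows downward; lengths in mm; the calibration is good to about 2 mm. A picture is of the moment at which its call begins. There is no depth.
- ctrl.close_job(): hands the job in; it is judged then, once.
The state is a dict: "t": time; "qpos": joint angles; "qvel": joint speeds; "joint_torque": joint torques, N m; "ee_pos": TCP position; "orientation": TCP orientation; "ft_force": force on the tool from outside, world axes, zero at the start; "moment": the same for the moment, N m; "width": finger opening in mm; "grasp_force": force on a finger pad.
Only numpy, scipy, OpenCV 4.12 (cv2) and the standard library are available. Lean on these libraries where they do the work, as an engineer would, in place of code of your own. Each camera call takes 0.05 s, during which the arm holds its last target. There are 200 camera calls.

## Working session

There is one attempt and no reset: what is moved stays moved. The work goes in short steps, Python scripts to look and compute and a tool call to move; the robot and the scene stay as the last step left them, time stands still between calls to the robot, and variables do not carry over. Pictures are saved under pics/ and viewed, at most 10 in all, crops included, and the job is handed in when it is done.

Besides the shell and the picture viewer there is one more tool, called as name(argument=value, ...), one argument or row to a line, values as JSON. arm_command: Moves the arm, as the interface text tells. Its arguments: {"type":"object","properties":{"series":{"type":"array"},"jaw":{"type":"number"}},"required":["series"]}

```bash
mkdir -p pics; python3 - <<'E'
from workcell import ctrl
import cv2
for n in("side","top"):
    d=ctrl.get_image(n); cv2.imwrite(f"pics/{n}0.png",d["frame"])
    print({k:v for k,v in d.items() if k!="frame"})
print(ctrl.get_obs())
E
```

```text
{'fx': 391.1421840227718, 'fy': 391.1421840227718, 'cx': 278.1847060045043, 'cy': 209.5964920386906, 'k1': -0.04561116192138012, 'rvec': array([ 0.58311137, -2.54197335,  1.31830368]), 'tvec': array([549.69320917, 233.39704874, 567.3996575 ])}
{'fx': 501.88011019536816, 'fy': 501.88011019536816, 'cx': 269.3759022598148, 'cy': 213.37308899162443, 'k1': 0.03268210597905012, 'rvec': array([ 2.14347533, -2.14395614,  0.13881608]), 'tvec': array([ -10.03766061,  623.23182368, 1005.45124416])}
{'t': 0.1, 'qpos': array([ 1.30099977e+00,  4.23745180e-01,  1.63057746e+00,  7.90096637e-06,
        1.08864687e+00, -1.89899123e-02]), 'qvel': array([-0.0008236 , -0.00028677, -0.00148631, -0.00137782, -0.00286209,
        0.00066795]), 'joint_torque': array([-3.32215641e-04, -5.45611382e+01, -2.74328381e+01,  6.45088521e-02,
        1.88644230e-02, -3.19250341e-05]), 'ee_pos': array([154.94892495, 604.96986965, 218.7056585 ]), 'orientation': array([-3.92914360e-01, -3.11671780e+00,  2.13853336e-03]), 'ft_force': array([-0.35449045, -0.53835944, -0.53418956]), 'moment': array([-0.03397022,  0.02618405, -0.01468987]), 'grasp_force': 0.0, 'width': 87.81269846277593}
```

View pics/top0.png

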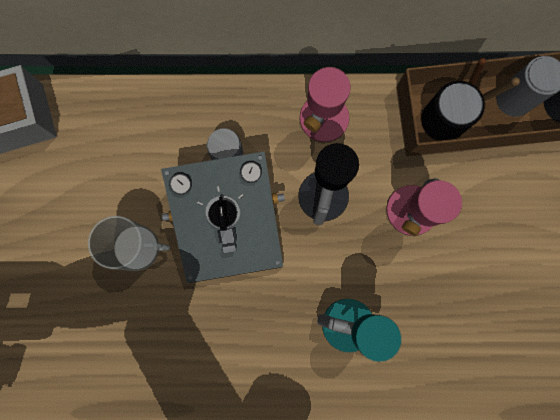

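View pics/side0.png

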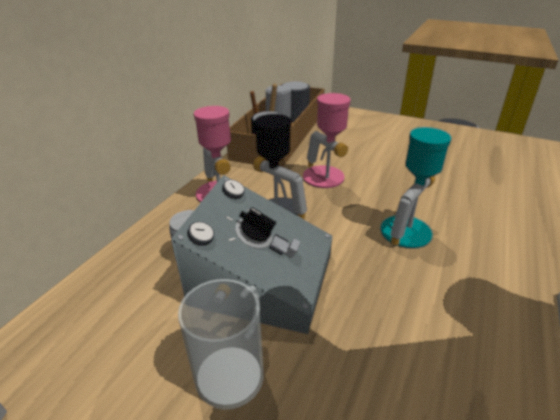

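```bash
cat > h.py <<'E'
import numpy as np, cv2
from workcell import ctrl
from scipy.spatial.transform import Rotation as R
def grab(n): return ctrl.get_image(n)
def ray(d,u,v):
    K=np.array([[d["fx"],0,d["cx"]],[0,d["fy"],d["cy"]],[0,0,1]])
    p=cv2.undistortPoints(np.array([[[u,v]]],float),K,np.array([d["k1"],0,0,0,0.]))[0,0]
    M=cv2.Rodrigues(d["rvec"])[0]
    return -M.T@d["tvec"], M.T@np.array([p[0],p[1],1])
def onz(d,u,v,z):
    c,r=ray(d,u,v); return c+r*(z-c[2])/r[2]
def proj(d,P):
    K=np.array([[d["fx"],0,d["cx"]],[0,d["fy"],d["cy"]],[0,0,1]])
    return cv2.projectPoints(np.atleast_2d(P).astype(float),d["rvec"],d["tvec"],K,np.array([d["k1"],0,0,0,0.]))[0][:,0]
E
python3 - <<'E'
from h import *
t=cv2.imread("pics/top0.png")[140:290,155:295]; s=cv2.imread("pics/side0.png")[170:335,165:340]
t=cv2.resize(t,None,fx=4,fy=4,interpolation=cv2.INTER_CUBIC); 
cv2.imwrite("pics/tc.png",t)
cv2.imwrite("pics/sc.png",cv2.convertScaleAbs(cv2.resize(s,None,fx=3.6,fy=3.6,interpolation=cv2.INTER_CUBIC),alpha=1.5))
E
```

```text
(no output)
```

View pics/tc.png

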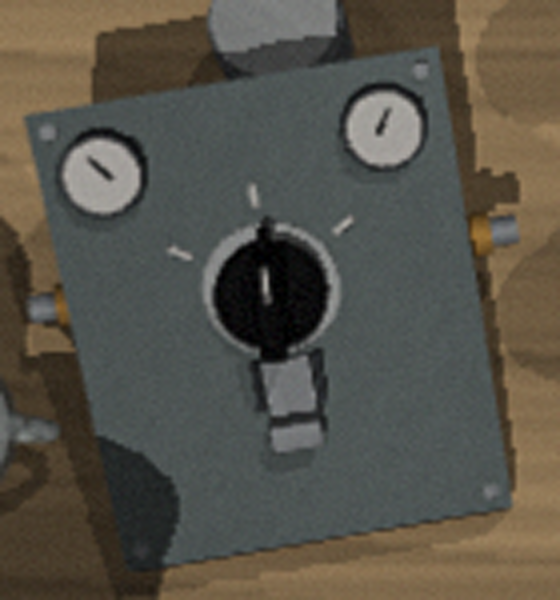

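View pics/sc.png

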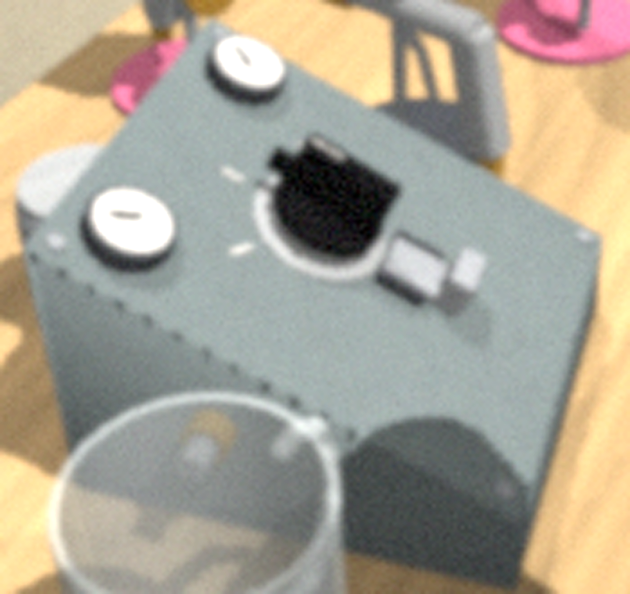

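Top crop: face corners at (25,115),(437,46),(512,505),(133,572); knob at (271,290), bar pointing nearly to off; lock tab at (297,433). The black gun (full picture 325,190) stands to the right (console −y); its look-alikes are pink (325,115), (420,210) and turquoise (350,325). So the turn is to −1.0.

```bash
cat >> h.py <<'E'
def cw(p,P): # console->world, p=(x,y,yaw)
    return R.from_euler('z',p[2]).apply(np.atleast_2d(P))+[p[0],p[1],0]
U=np.array([.9063,0,.4226]);N=np.array([-.4226,0,.9063]);Y=np.array([0,1.,0]);F=np.array([13.6,0,106.3])
E
python3 - <<'E'
from h import *
from scipy.optimize import least_squares
C=np.array([[108.5,100,151],[108.5,-100,151],[-108.5,-100,49],[-108.5,100,49]])
t=np.array([[25,115],[437,46],[512,505],[133,572]])/4+[155,140]
s=np.array([[28,250],[205,22],[600,240],[528,500]])/3.6+[165,170]
dt,ds=grab("top"),grab("side")
f=lambda p:np.r_[(proj(dt,cw(p,C))-t).ravel(),(proj(ds,cw(p,C))-s).ravel()]
r=least_squares(f,[600,0,0.1],x_scale=[100,100,1]);p=r.x
print(p,np.round(r.fun.reshape(-1,2),1))
for k in (0,8): # alone top
    pass
r2=least_squares(lambda p:f(p)[:8],p,x_scale=[100,100,1]);print("top only",r2.x)
np.save("p.npy",p)
names={"foot":F,"grip":F+36*N,"bartop":F+43*N,"tabtop":F-69.5*U+23*N}
for k,P in names.items():
    w=cw(p,P)[0]; print(k,w.round(1),((proj(dt,w)[0]-[155,140])*4).round(),((proj(ds,w)[0]-[165,170])*3.6).round())
# bar line: cast white line ends / nose to plane 43 off the face
n=cw([0,0,p[2]],N)[0]; o=cw(p,F+43*N)[0]; u=cw([0,0,p[2]],U)[0]; y=cw([0,0,p[2]],Y)[0]
for d,pts in((dt,np.array([[264,268],[267,302]])/4+[155,140]),(ds,np.array([[310,138],[343,158]])/3.6+[165,170])):
    q=[]
    for a in pts:
        c,v=ray(d,*a); X=c+v*((o-c)@n)/(v@n)-o; q.append((X@u,X@y))
    print(np.round(q,1))
m=n*0
def inplane(d,a,h):
    c,v=ray(d,*a);oo=cw(p,F+h*N)[0];X=c+v*((oo-c)@n)/(v@n)-oo;return np.round((X@u,X@y),1)
print("tab",inplane(dt,np.array([297,433])/4+[155,140],23),inplane(ds,np.array([470,268])/3.6+[165,170],23))
g=onz(dt,330,165,220);print("gun cup",g, "stand",onz(dt,323,197,5))
print("marks",[inplane(dt,np.array(a)/4+[155,140],0) for a in((253,195),(179,253),(343,226))])
E
```

```text
[6.03457045e+02 7.83500031e+01 1.84633984e-01] [[-1.3  1.1]
 [-0.8 -0.6]
 [ 0.8 -1. ]
 [-0.7  0.4]
 [ 0.2 -1.9]
 [ 1.  -2.3]
 [ 0.4 -3.1]
 [-0.6  3. ]]
top only [6.03386367e+02 7.74072466e+01 1.72845073e-01]
foot [616.8  80.8 106.3] [271. 289.] [322. 221.]
grip [601.9  78.1 138.9] [269. 310.] [350. 170.]
bartop [599.   77.5 145.3] [269. 315.] [356. 160.]
tabtop [545.4  67.5  97.8] [298. 435.] [470. 259.]
[[22.8 -2.2]
 [ 6.2 -0.3]]
[[23.4  1.9]
 [ 5.7  3.2]]
tab [-68.2   0.2] [-71.    5.5]
gun cup [ 684.02449673 -118.5066521   220.        ] stand [ 664.53450373 -126.36800525    5.        ]
marks [array([48.1, -0.8]), array([26.3, 40.2]), array([ 24.7, -40.7])]
```

```bash
cat >> h.py <<'E'
p0=np.array([603.4,77.9,.178])
def delta(x,y,z,yaw,o=None):
    "tool-frame shift (mm) and turn to put TCP at console x,y, world z, tool y along console yaw"
    o=o or ctrl.get_obs(); M=R.from_rotvec(o["orientation"]).as_matrix()
    w=cw(p0,[x,y,0])[0]; w[2]=z
    ty=np.arctan2(M[1,1],M[0,1]); dy=(p0[2]+yaw-ty+np.pi)%(2*np.pi)-np.pi
    print("shift(tool,mm)",(M.T@(w-o["ee_pos"])).round(1),"turn",round(-dy,3))
def where(o=None):
    o=o or ctrl.get_obs(); M=R.from_rotvec(o["orientation"]).as_matrix()
    c=R.from_euler('z',-p0[2]).apply(o["ee_pos"]-[p0[0],p0[1],0])
    print("t",round(o["t"],2),"console",c.round(1),"yaw",round(np.arctan2(M[1,1],M[0,1])-p0[2],3),"F",o["ft_force"].round(1),"w",o["width"])
E
python3 -c "
from h import *
where(); delta(20,21,219,0)"
```

```text
t 0.2 console [-347.9  598.3  218.9] yaw 1.142 F [-0.3 -0.5 -0. ] w 87.80133982977807
shift(tool,mm) [-5.747e+02 -3.720e+02  2.000e-01] turn 1.142
```

arm_command(
  series=[
    {"linear":[-0.029,-0.0186,0],"turn":0},
    {"linear":[-0.029,-0.0186,0],"turn":0},
    {"linear":[-0.029,-0.0186,0],"turn":0},
    {"linear":[-0.029,-0.0186,0],"turn":0},
    {"linear":[-0.029,-0.0186,0],"turn":0},
    {"linear":[-0.029,-0.0186,0],"turn":0},
    {"linear":[-0.029,-0.0186,0],"turn":0},
    {"linear":[-0.029,-0.0186,0],"turn":0},
    {"linear":[-0.029,-0.0186,0],"turn":0},
    {"linear":[-0.029,-0.0186,0],"turn":0},
  ],
  jaw=-1,
)

```text
t: 1.2
ee_pos: [390.6, 352.1, 219.4]
orientation: [0.393, 3.117, -0.0]
ft_force: [-0.5, 0.5, 0.7]
width: 11.1
grasp_force: 0.0
```

arm_command(
  series=[
    {"linear":[-0.028,-0.0186,0],"turn":0},
    {"linear":[-0.028,-0.0186,0],"turn":0},
    {"linear":[-0.028,-0.0186,0],"turn":0},
    {"linear":[-0.028,-0.0186,0],"turn":0},
    {"linear":[-0.028,-0.0186,0],"turn":0},
    {"linear":[-0.028,-0.0186,0],"turn":0},
    {"linear":[-0.028,-0.0186,0],"turn":0},
    {"linear":[-0.028,-0.0186,0],"turn":0},
    {"linear":[-0.028,-0.0186,0],"turn":0},
    {"linear":[-0.028,-0.0186,0],"turn":0},
  ],
)

```text
t: 2.2
ee_pos: [615.6, 102.4, 219.2]
orientation: [-0.393, -3.117, 0.0]
ft_force: [-0.5, 0.6, -0.2]
width: 0.6
grasp_force: 0.0
```

arm_command(
  series=[
    {"linear":[0,0,0],"turn":0.143},
    {"linear":[0,0,0],"turn":0.143},
    {"linear":[0,0,0],"turn":0.143},
    {"linear":[0,0,0],"turn":0.143},
    {"linear":[0,0,0],"turn":0.143},
    {"linear":[0,0,0],"turn":0.143},
    {"linear":[0,0,0],"turn":0.143},
    {"linear":[0,0,0],"turn":0.143},
    {"linear":[0,0,0],"turn":0},
  ],
)

```text
t: 3.1
ee_pos: [614.8, 103.6, 219.2]
orientation: [-2.019, -2.407, 0.0]
ft_force: [-0.2, 1.4, -0.4]
width: 0.7
grasp_force: 0.0
```

```bash
python3 -c "
from h import *
where(); delta(20,21,170,0)"
```

```text
t 3.1 console [ 15.8  23.3 219.2] yaw -0.003 F [-0.2  1.4 -0.4] w 0.7077970303485516
shift(tool,mm) [-2.2  4.3 49.2] turn -0.003
```

arm_command(
  series=[
    {"linear":[-0.001,0.002,0.015],"turn":0},
    {"linear":[-0.001,0.002,0.015],"turn":0},
    {"linear":[0,0,0.015],"turn":0},
    {"linear":[0,0,0.012],"turn":0},
    {"linear":[0,0,0],"turn":0},
  ],
)

```text
t: 3.6
ee_pos: [617.6, 102.0, 159.5]
orientation: [-2.015, -2.406, 0.005]
ft_force: [-0.6, 0.3, -0.1]
width: 0.7
grasp_force: 0.0
```

```bash
python3 - <<'E'
from h import *
where()
d=grab("side")["frame"][190:260,220:320];e=grab("top")["frame"][170:260,180:280]
cv2.imwrite("pics/a.png",np.hstack([cv2.convertScaleAbs(cv2.resize(i,(400,400),interpolation=cv2.INTER_CUBIC),alpha=1.6) for i in(d,e)]))
E
```

```text
t 3.6 console [ 18.2  21.3 159.5] yaw -0.002 F [-0.6  0.3 -0.1] w 0.6587686717884719
```

View pics/a.png

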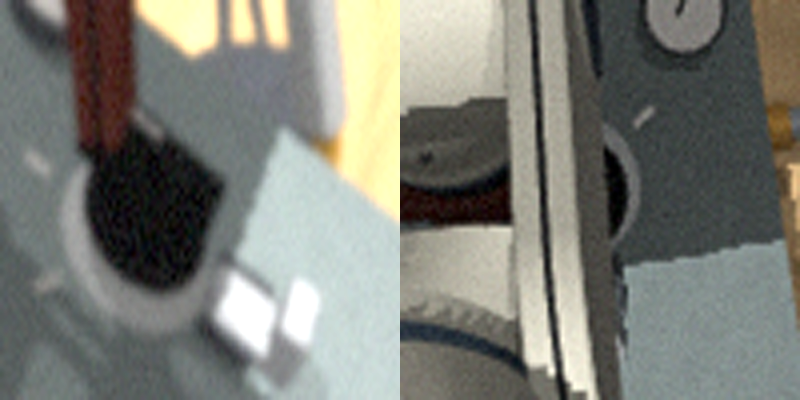

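Side crop: closed dark-red fingertips at (105,150), just left of the bar over the skirt. Descending.

arm_command(
  series=[
    {"linear":[0,0.001,0.003],"turn":0},
    {"linear":[0,0.001,0.003],"turn":0},
    {"linear":[0,0,0.002],"turn":0},
    {"linear":[0,0,0.001],"turn":0},
    {"linear":[0,0,0],"turn":0},
  ],
)

```text
t: 4.2
ee_pos: [621.1, 102.7, 153.3]
orientation: [-2.018, -2.408, 0.0]
ft_force: [-0.2, -0.1, 0.1]
width: 0.4
grasp_force: 0.0
```

arm_command(
  series=[
    {"linear":[0,0,0.001],"turn":0},
    {"linear":[0,0,0.001],"turn":0},
    {"linear":[0,0,0],"turn":0},
  ],
)

```text
t: 4.5
ee_pos: [621.1, 102.7, 151.3]
orientation: [-2.018, -2.408, 0.0]
ft_force: [-0.3, 0.1, -0.2]
width: 0.5
grasp_force: 0.0
```

arm_command(
  series=[
    {"linear":[0,0,0.001],"turn":0},
    {"linear":[0,0,0.001],"turn":0},
    {"linear":[0,0,0],"turn":0},
  ],
)

```text
t: 4.8
ee_pos: [621.1, 102.7, 149.2]
orientation: [-2.018, -2.408, 0.0]
ft_force: [-1.2, 0.4, -0.3]
width: 0.8
grasp_force: 0.0
```

arm_command(
  series=[
    {"linear":[0,0,0.001],"turn":0},
    {"linear":[0,0,0.001],"turn":0},
    {"linear":[0,0,0],"turn":0},
  ],
)

```text
t: 5.1
ee_pos: [621.1, 102.7, 147.2]
orientation: [-2.017, -2.408, 0.0]
ft_force: [0.2, 0.1, -0.2]
width: 0.4
grasp_force: 0.0
```

arm_command(
  series=[
    {"linear":[0,0,0.001],"turn":0},
    {"linear":[0,0,0.001],"turn":0},
    {"linear":[0,0,0],"turn":0},
  ],
)

```text
t: 5.4
ee_pos: [621.1, 102.7, 145.2]
orientation: [-2.017, -2.408, 0.0]
ft_force: [-0.3, -0.7, 0.5]
width: 0.6
grasp_force: 0.0
```

arm_command(
  series=[
    {"linear":[0,0,0.001],"turn":0},
    {"linear":[0,0,0.001],"turn":0},
    {"linear":[0,0,0],"turn":0},
  ],
)

```text
t: 5.7
ee_pos: [621.1, 102.7, 143.2]
orientation: [-2.018, -2.408, 0.0]
ft_force: [-0.8, -0.1, -0.0]
width: 0.5
grasp_force: 0.0
```

```bash
python3 - <<'E'
from h import *
where()
d=grab("side")["frame"][180:270,210:330]
cv2.imwrite("pics/b.png",cv2.convertScaleAbs(cv2.resize(d,None,fx=6,fy=6,interpolation=cv2.INTER_CUBIC),alpha=1.6))
E
```

```text
t 5.7 console [ 21.8  21.3 143.2] yaw -0.002 F [-0.8 -0.1 -0. ] w 0.5384909857714169
```

View pics/b.png

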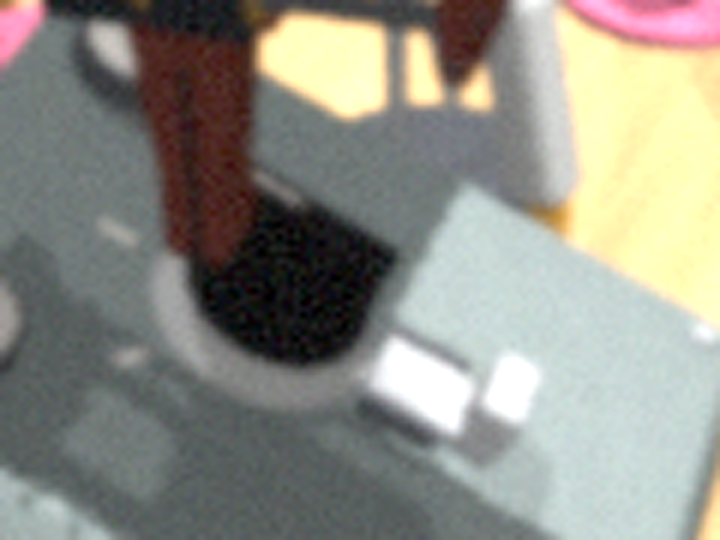

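```bash
python3 - <<'E'
from h import *
d=grab("side"); im=cv2.imread("pics/b.png")
q=lambda P:((proj(d,cw(p0,P))-[210,180])*6)
o=ctrl.get_obs();print(((proj(d,o["ee_pos"]-[0,0,19])[0]-[210,180])*6).round())
th=np.linspace(0,6.28,60)[:,None]
for h,c in((15,(0,255,255)),(9,(0,0,255))):
    P=F+28*np.cos(th)*U+28*np.sin(th)*Y+h*N
    cv2.polylines(im,[q(P).astype(np.int32)],True,c,1)
c=R.from_euler('z',-p0[2]).apply(o["ee_pos"]-[p0[0],p0[1],0])-[0,0,19]
for hy in(10,):
  B=np.array([c+[a*13.5,b*hy,0] for a,b in((1,1),(1,-1),(-1,-1),(-1,1))])
  cv2.polylines(im,[q(B).astype(np.int32)],True,(0,255,0),1)
cv2.imwrite("pics/b2.png",im)
E
```

```text
[212. 296.]
```

View pics/b2.png

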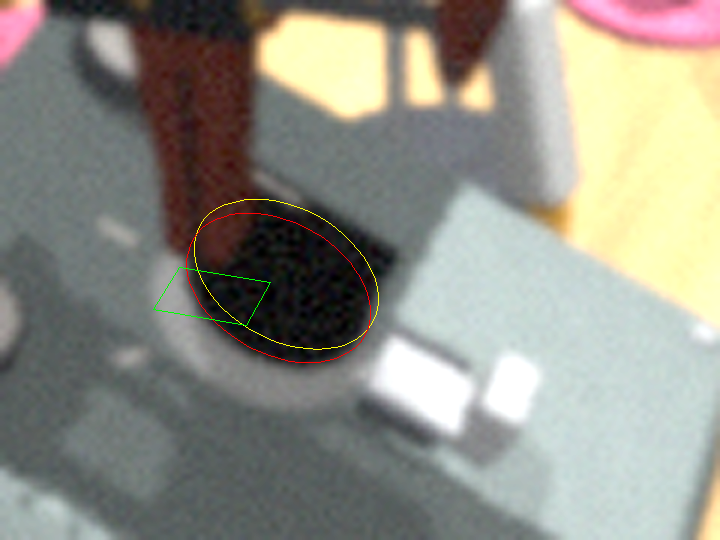

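The seen tip (210,262) is higher than the predicted (212,296), so I keep descending on force.

arm_command(
  series=[
    {"linear":[0,0,0.001],"turn":0},
    {"linear":[0,0,0.001],"turn":0},
    {"linear":[0,0,0],"turn":0},
  ],
)

```text
t: 6.1
ee_pos: [621.1, 102.7, 141.2]
orientation: [-2.017, -2.408, 0.0]
ft_force: [0.9, 0.3, 0.1]
width: 0.4
grasp_force: 0.0
```

arm_command(
  series=[
    {"linear":[0,0,0.001],"turn":0},
    {"linear":[0,0,0.001],"turn":0},
    {"linear":[0,0,0],"turn":0},
  ],
)

```text
t: 6.4
ee_pos: [621.1, 102.7, 139.2]
orientation: [-2.018, -2.408, 0.0]
ft_force: [-0.1, -1.1, -0.3]
width: 0.5
grasp_force: 0.0
```

arm_command(
  series=[
    {"linear":[0,0,0.001],"turn":0},
    {"linear":[0,0,0.001],"turn":0},
    {"linear":[0,0,0],"turn":0},
  ],
)

```text
t: 6.7
ee_pos: [621.1, 102.7, 137.2]
orientation: [-2.018, -2.408, 0.0]
ft_force: [0.5, 0.5, 0.2]
width: 0.4
grasp_force: 0.0
```

```bash
python3 - <<'E'
from h import *
where()
d=grab("side");o=ctrl.get_obs()
print(((proj(d,np.array([o["ee_pos"]-[0,0,k] for k in (-20,0,9,19)]))-[210,180])*6).round())
cv2.imwrite("pics/c.png",cv2.convertScaleAbs(cv2.resize(d["frame"][180:270,210:330],None,fx=6,fy=6,interpolation=cv2.INTER_CUBIC),alpha=2.2,beta=10))
E
```

```text
t 6.7 console [ 21.8  21.3 137.2] yaw -0.002 F [0.5 0.5 0.2] w 0.37078247718043145
[[205. 199.]
 [210. 259.]
 [212. 285.]
 [214. 313.]]
```

View pics/c.png

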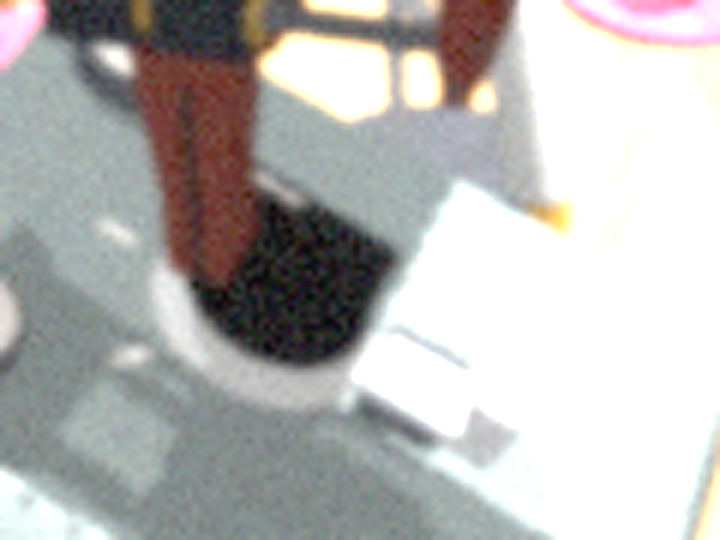

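Crop: fingertips at about (200,280), just above the skirt's uphill-left rim. Effective tip is roughly 9 mm below the TCP; carry on down.

arm_command(
  series=[
    {"linear":[0,0,0.001],"turn":0},
    {"linear":[0,0,0.001],"turn":0},
    {"linear":[0,0,0],"turn":0},
  ],
)

```text
t: 7.05
ee_pos: [621.1, 102.7, 135.2]
orientation: [-2.017, -2.408, 0.0]
ft_force: [0.3, -0.0, -0.4]
width: 0.4
grasp_force: 0.0
```

arm_command(
  series=[
    {"linear":[0,0,0.001],"turn":0},
    {"linear":[0,0,0.001],"turn":0},
    {"linear":[0,0,0],"turn":0},
  ],
)

```text
t: 7.35
ee_pos: [621.1, 102.7, 133.2]
orientation: [-2.017, -2.408, 0.0]
ft_force: [0.2, -0.3, -0.3]
width: 0.7
grasp_force: 0.0
```

arm_command(
  series=[
    {"linear":[0,0,0.001],"turn":0},
    {"linear":[0,0,0.001],"turn":0},
    {"linear":[0,0,0],"turn":0},
  ],
)

```text
t: 7.65
ee_pos: [621.1, 102.7, 131.2]
orientation: [-2.017, -2.408, 0.0]
ft_force: [-0.2, 0.2, -0.1]
width: 0.6
grasp_force: 0.0
```

```bash
python3 - <<'E'
from h import *
where()
d=grab("side");f=d["frame"][40:300,130:430]
cv2.imwrite("pics/d.png",cv2.convertScaleAbs(cv2.resize(f,None,fx=2.3,fy=2.3,interpolation=cv2.INTER_CUBIC),alpha=1.8,beta=10))
E
```

```text
t 7.65 console [ 21.8  21.3 131.2] yaw -0.002 F [-0.2  0.2 -0.1] w 0.5558798702332456
```

View pics/d.png

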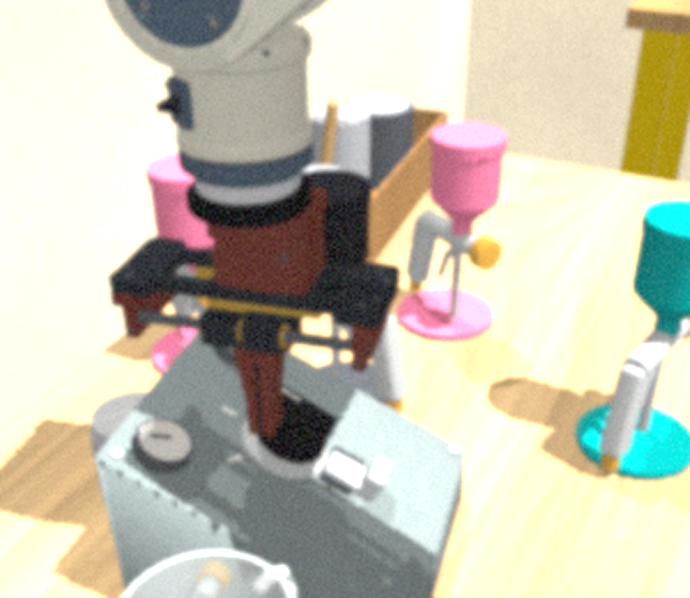

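```bash
python3 - <<'E'
from h import *
d=grab("side");o=ctrl.get_obs()
n=cw([0,0,p0[2]],N)[0];u=cw([0,0,p0[2]],U)[0];y=cw([0,0,p0[2]],Y)[0]
def ip(a,h):
    c,v=ray(d,*a);oo=cw(p0,F+h*N)[0];X=c+v*((oo-c)@n)/(v@n)-oo;return np.round((X@u,X@y),1)
f=cv2.cvtColor(d["frame"],cv2.COLOR_BGR2HSV)
m=((f[...,0]<12)|(f[...,0]>168))&(f[...,1]>110)&(f[...,2]>25)&(f[...,2]<140)
for r in range(218,240): 
    c=np.where(m[r,225:275])[0]; 
    if len(c):print(r,c.min()+225,c.max()+225,len(c))
# black disc extent
b=(f[...,2]<22).astype(np.uint8)[195:260,225:300]
n_,l,s,ce=cv2.connectedComponentsWithStats(b);i=1+s[1:,4].argmax();print("black",s[i]+[225,195,0,0,0])
q=proj(d,cw(p0,F+np.array([28*np.cos(t)*U+28*np.sin(t)*Y+h*N for t in np.linspace(0,6.28,60) for h in(9,15)])))
print("skirt proj",q.min(0),q.max(0))
for h in(0,15,8):print(h,ip((245,230),h),ip((245,228),h))
c=o["ee_pos"];print(proj(d,np.array([c-[0,0,k] for k in(0,10,19)])))
E
```

```text
218 238 252 15
219 239 252 13
220 239 252 14
221 239 252 14
222 239 251 12
223 239 251 13
224 239 250 12
225 239 250 12
226 240 249 9
227 241 249 8
228 245 248 4
229 245 247 3
black [244 213  31  27 461]
skirt proj [241.15164318 213.21412584] [273.06187654 240.46272961]
0 [15.5  9.3] [17.2  5. ]
15 [15.1 25.3] [16.8 21.1]
8 [15.3 17.9] [17.  13.6]
[[245.12483933 226.0163019 ]
 [245.48640001 230.79114615]
 [245.80673613 235.01639368]]
```

arm_command(
  series=[
    {"linear":[0,0,0.001],"turn":0},
    {"linear":[0,0,0.001],"turn":0},
    {"linear":[0,0,0],"turn":0},
  ],
)

```text
t: 8.05
ee_pos: [621.1, 102.7, 129.2]
orientation: [-2.017, -2.408, 0.0]
ft_force: [0.5, 0.3, -0.7]
width: 0.2
grasp_force: 0.0
```

arm_command(
  series=[
    {"linear":[0,0,0.001],"turn":0},
    {"linear":[0,0,0.001],"turn":0},
    {"linear":[0,0,0],"turn":0},
  ],
)

```text
t: 8.35
ee_pos: [621.1, 102.7, 127.2]
orientation: [-2.017, -2.408, 0.0]
ft_force: [-0.1, 0.2, -0.1]
width: 0.6
grasp_force: 0.0
```

arm_command(
  series=[
    {"linear":[0,0,0.001],"turn":0},
    {"linear":[0,0,0.001],"turn":0},
    {"linear":[0,0,0],"turn":0},
  ],
)

```text
t: 8.65
ee_pos: [621.3, 102.7, 125.6]
orientation: [2.017, 2.408, 0.0]
ft_force: [-0.6, -0.6, 2.0]
width: 0.5
grasp_force: 1.4
```

arm_command(
  series=[
    {"linear":[0,0,0.001],"turn":0},
    {"linear":[0,0,0],"turn":0},
  ],
)

```text
t: 8.85
ee_pos: [621.7, 102.8, 124.8]
orientation: [2.017, 2.408, 0.001]
ft_force: [-0.6, -0.3, 4.3]
width: 0.4
grasp_force: 2.0
```

arm_command(
  series=[
    {"linear":[0,0,0.001],"turn":0},
    {"linear":[0,0,0],"turn":0},
  ],
)

```text
t: 9.05
ee_pos: [622.0, 102.9, 123.9]
orientation: [2.017, 2.407, 0.002]
ft_force: [0.9, 0.6, 5.6]
width: 0.6
grasp_force: 2.2
```

```bash
python3 -c "
from h import *
where();print(ctrl.get_obs()['moment'])"
```

```text
t 9.05 console [ 22.7  21.3 123.9] yaw -0.002 F [0.9 0.6 5.6] w 0.6275313880898319
[ 0.02897004 -0.11562035  0.02034623]
```

Compliant and moving along the knob axis (dx/dz ≈ 0.45): this is the skirt. Press on along the axis.

arm_command(
  series=[
    {"linear":[0,0.001,0.001],"turn":0},
    {"linear":[0,0.0005,0.001],"turn":0},
    {"linear":[0,0,0],"turn":0},
  ],
)

```text
t: 9.35
ee_pos: [623.0, 103.1, 121.7]
orientation: [2.017, 2.408, 0.001]
ft_force: [-0.9, 0.8, 6.0]
width: 0.2
grasp_force: 2.9
```

arm_command(
  series=[
    {"linear":[0,0.0005,0.001],"turn":0},
    {"linear":[0,0.0005,0.001],"turn":0},
    {"linear":[0,0,0],"turn":0},
  ],
)

```text
t: 9.65
ee_pos: [623.9, 103.3, 119.8]
orientation: [2.017, 2.408, 0.001]
ft_force: [-0.9, 0.7, 7.2]
width: 0.8
grasp_force: 3.5
```

arm_command(
  series=[
    {"linear":[0,0.0005,0.001],"turn":0},
    {"linear":[0,0,0],"turn":0},
  ],
)

```text
t: 9.85
ee_pos: [624.3, 103.3, 119.0]
orientation: [2.017, 2.408, 0.001]
ft_force: [-1.8, 0.8, 8.9]
width: 0.4
grasp_force: 4.0
```

arm_command(
  series=[
    {"linear":[0,0.0005,0.001],"turn":0},
    {"linear":[0,0,0],"turn":0},
  ],
)

```text
t: 10.05
ee_pos: [624.5, 103.5, 118.7]
orientation: [-2.017, -2.408, -0.0]
ft_force: [-5.4, 0.4, 13.8]
width: 0.3
grasp_force: 7.5
```

arm_command(
  series=[
    {"linear":[0,0,0.001],"turn":0},
    {"linear":[0,0,0],"turn":0},
  ],
)

```text
t: 10.25
ee_pos: [624.7, 103.5, 118.5]
orientation: [2.017, 2.408, 0.001]
ft_force: [-7.4, 0.9, 19.7]
width: 0.4
grasp_force: 10.3
```

arm_command(
  series=[
    {"linear":[-0.002,0.0016,-0.0007],"turn":0},
    {"linear":[-0.0022,0.0014,-0.0006],"turn":0},
    {"linear":[-0.0023,0.0012,-0.0005],"turn":0},
    {"linear":[0,0,0],"turn":0},
  ],
)

```text
t: 10.65
ee_pos: [627.5, 98.9, 119.3]
orientation: [-2.016, -2.403, 0.002]
ft_force: [-12.5, 6.0, 20.2]
width: 0.6
grasp_force: 15.9
```

```bash
cat >> h.py <<'E'
def line(h):
    "bar angle from bright line on the bar top / black blob outline, side view"
    d=grab("side");g=d["frame"].max(2)
    n=cw([0,0,p0[2]],N)[0];u=cw([0,0,p0[2]],U)[0];y=cw([0,0,p0[2]],Y)[0];oo=cw(p0,F+h*N)[0]
    sub=g[200:245,235:300]
    blk=cv2.morphologyEx((sub<40).astype(np.uint8),cv2.MORPH_CLOSE,np.ones((9,9)))
    m=((sub>75)&(blk>0)).astype(np.uint8)
    nn,l,s,c=cv2.connectedComponentsWithStats(m)
    for i in range(1,nn):
        if s[i,4]<4: continue
        yy,xx=np.where(l==i);P=[]
        for a in zip(xx+235,yy+200):
            cc,v=ray(d,*a);X=cc+v*((oo-cc)@n)/(v@n)-oo;P.append((X@u,X@y))
        P=np.array(P);C=P.mean(0);vv=np.linalg.svd(P-C)[2][0]
        print("blob",s[i],"mean a,b",C.round(1),"pos angle",np.arctan2(C[1],C[0]).round(2),"dir",np.arctan(vv[1]/vv[0]).round(2))
E
python3 -c "
from h import *
where();line(36)"
```

```text
t 10.65 console [ 27.5  16.4 119.3] yaw -0.003 F [-12.5   6.   20.2] w 0.6190356577622986
blob [14 43  5  2  6] mean a,b [-3.4 68.8] pos angle 1.62 dir 0.52
blob [27 42  4  3  9] mean a,b [-21.2  53.6] pos angle 1.95 dir 1.24
```

arm_command(
  series=[
    {"linear":[-0.0024,0.0005,-0.0006],"turn":0},
    {"linear":[-0.0024,0.0003,-0.0005],"turn":0},
    {"linear":[0,0,0],"turn":0},
  ],
)

```text
t: 11.0
ee_pos: [629.8, 94.3, 120.3]
orientation: [-2.016, -2.405, 0.001]
ft_force: [-9.9, 4.7, 15.3]
width: 0.3
grasp_force: 13.1
```

```bash
python3 - <<'E'
from h import *
where()
d=grab("side");g=d["frame"].max(2);print(ctrl.get_obs()["moment"])
# ascii of brightness around the knob
for r in range(200,246,1): print(r,"".join("#" if v<28 else "+" if v<55 else "." if v<90 else " " for v in g[r,232:300]))
E
```

```text
t 11.0 console [ 28.9  11.5 120.3] yaw -0.003 F [-9.9  4.7 15.3] w 0.32032010144405704
[ 0.88381694  1.67487772 -0.17102392]
200 +++++++++++++++++++................   ...........+++++............  
201 +++++++++++++++++++..............................++++.............  
202 .++++++++++++++++++...............................+++.............  
203 .++++++++++++++++++...............................................  
204 .++++++++++++++++++................................................ 
205 ..+++++++++++++++++................................................ 
206 ..+++++++++++++++++................................................ 
207 ..+++++++++++++++++...............................  ............... 
208 ...++++++++++++++++++............................     ............. 
209 ...+++++++++++++++++++..........................        ........... 
210 ...++++++++++++++++##++........................           ..........
211 ...++++++++++++++++###+........................            .........
212 ...++++++++++++++++###++......................               .......
213 ....+++++++++++++++###
[... 1645 characters left out ...]
       
236 ...........+#######################++                               
237 ............++#####################+.                               
238    ..........++####################+.                               
239    ...........++##################+.                                
240  ...............++###############+.                                 
241 .................+++############+.                                  
242 ...................+++#+######++.                                   
243 ......................++++++++..                                    
244 ...............................                                     
245 ...............................
```

arm_command(
  series=[
    {"linear":[-0.0025,0.0005,-0.0001],"turn":0},
    {"linear":[-0.0025,0.0002,0],"turn":0},
    {"linear":[-0.0025,0,0],"turn":0},
    {"linear":[0,0,0],"turn":0},
  ],
)

```text
t: 11.45
ee_pos: [632.8, 86.4, 120.9]
orientation: [-2.017, -2.407, 0.0]
ft_force: [-7.9, 2.6, 16.5]
width: 0.1
grasp_force: 10.2
```

arm_command(
  series=[
    {"linear":[-0.0025,0,0],"turn":0},
    {"linear":[-0.0025,-0.0003,0.0003],"turn":0},
    {"linear":[0,0,0],"turn":0},
  ],
)

```text
t: 11.75
ee_pos: [633.8, 81.1, 120.8]
orientation: [-2.017, -2.407, -0.0]
ft_force: [-6.7, 1.6, 18.0]
width: 0.6
grasp_force: 9.9
```

```bash
python3 - <<'E'
from h import *
where()
d=grab("side");g=d["frame"].max(2)
cv2.imwrite("pics/e_side.png",d["frame"]);cv2.imwrite("pics/e_top.png",grab("top")["frame"])
for r in range(202,246,1): print(r,"".join("#" if v<28 else "+" if v<55 else "." if v<90 else " " for v in g[r,232:290]))
E
```

```text
t 11.75 console [ 30.4  -2.2 120.8] yaw -0.002 F [-6.7  1.6 18. ] w 0.553653496354678
202 ...++++++++++++++++++.....................................
203 .....+++++++++++++++......................................
204 .....+++++++++++++++......................................
205 ....++++++++++++++++......................................
206 .....+++++++++++++++......................................
207 .....+++++++++++++++.............................. .......
208 .......+++++++++++++.....++.....................      ....
209 ......++++++++++++++....++++....................       ...
210 .....++++++++++++++++..++#++...+................          
211 .......++++++++++++++.++###+..++...............           
212 .......++++++++++++++++####+..++...............           
213 .......++++#+++++++++++####+..++..............            
214 .......+++++++++++++++#####++.++.............             
215 ......+++++#+++++++++######++++++............             
216 .......++++++++++++++#######+++++...........              
217 ......+++++++++++++++##########+...........               
218 ..
[... 1040 characters left out ...]
##+.                    
235 ..........++########################+.                    
236 ...........++#######################+                     
237 . ..........+######################+.                     
238    ..........+#####################+.                     
239    ...........++##################+.                      
240  ...............++###############+.                       
241 .................++#############+.                        
242 ....................+++########+.                         
243 ........+.............+++++++++.                          
244 ................................                          
245 ..................................   ....
```

```bash
python3 - <<'E'
from h import *
d=grab("side")
def pt(r,l,h,t): return F+(r*np.cos(t)-l*np.sin(t))*U+(r*np.sin(t)+l*np.cos(t))*Y+h*N
for t in(0,-.4,-.6,-.8,-.9,-1.0,-1.1,-1.2):
    q=proj(d,cw(p0,np.array([pt(36,0,36,t),pt(36,0,8,t),pt(25,6.5,36,t),pt(25,-6.5,36,t),pt(-25,-6.5,36,t),pt(-25,6.5,36,t)])))
    print(t,"nose top/bot",q[0].round(),q[1].round(),"pt corners",q[2].round(),q[3].round(),"tail",q[4].round(),q[5].round())
E
```

```text
0 nose top/bot [244. 207.] [238. 218.] pt corners [248. 212.] [251. 208.] tail [277. 222.] [275. 227.]
-0.4 nose top/bot [248. 203.] [242. 214.] pt corners [250. 209.] [255. 206.] tail [275. 226.] [271. 229.]
-0.6 nose top/bot [251. 202.] [245. 213.] pt corners [251. 207.] [257. 206.] tail [274. 227.] [268. 229.]
-0.8 nose top/bot [254. 202.] [249. 213.] pt corners [253. 206.] [260. 206.] tail [272. 228.] [265. 229.]
-0.9 nose top/bot [256. 202.] [250. 213.] pt corners [255. 206.] [261. 206.] tail [271. 229.] [264. 229.]
-1.0 nose top/bot [258. 202.] [252. 213.] pt corners [256. 206.] [263. 207.] tail [269. 229.] [262. 228.]
-1.1 nose top/bot [260. 202.] [254. 213.] pt corners [257. 206.] [264. 207.] tail [268. 229.] [261. 228.]
-1.2 nose top/bot [262. 203.] [256. 213.] pt corners [258. 206.] [266. 208.] tail [267. 229.] [259. 227.]
```

arm_command(
  series=[
    {"linear":[-0.002,-0.0003,0.0002],"turn":0},
    {"linear":[0,0,0],"turn":0},
  ],
)

```text
t: 12.1
ee_pos: [633.9, 80.2, 120.8]
orientation: [-2.017, -2.406, -0.003]
ft_force: [-7.7, 4.7, 19.1]
width: 0.7
grasp_force: 11.0
```

arm_command(
  series=[
    {"linear":[0,-0.0005,-0.002],"turn":0},
    {"linear":[0,-0.001,-0.003],"turn":0},
    {"linear":[0,-0.001,-0.003],"turn":0},
    {"linear":[0,0,-0.004],"turn":0},
    {"linear":[0,0,-0.004],"turn":0},
    {"linear":[0,0,0],"turn":0},
  ],
)

```text
t: 12.7
ee_pos: [632.0, 78.1, 135.1]
orientation: [2.017, 2.407, 0.0]
ft_force: [0.2, 0.0, -0.5]
width: 0.7
grasp_force: 0.0
```

```bash
python3 - <<'E'
from h import *
where()
d=grab("side");g=d["frame"].max(2)
for r in range(202,230,1): print(r,"".join("#" if v<28 else "+" if v<55 else "." if v<90 else " " for v in g[r,232:290]))
def pt(r,l,h,t): return F+(r*np.cos(t)-l*np.sin(t))*U+(r*np.sin(t)+l*np.cos(t))*Y+h*N
for t in(-.6,-.8,-.9,-1.0,-1.1): print(t,proj(d,cw(p0,np.array([pt(23,0,43,t),pt(6,0,43,t),pt(25,-6.5,43,t),pt(-25,-6.5,43,t)]))).round().tolist())
E
```

```text
t 12.7 console [ 28.2  -4.9 135.1] yaw -0.002 F [ 0.2  0.  -0.5] w 0.7238968817322012
202 ......++++++++++++++++....................................
203 .......+++++++++++++++....................................
204 .......+++++#+++++++++....................................
205 ........++++++++++++++.....++.............................
206 .......+++++++++++++++....+++.............................
207 ........++++#++++++++++..++#+...+.........................
208 .......+++++++++++++++..++###+..++........................
209 ........++++++++++++++.++####+.+++..................    ..
210 ........+++++++++++++++++####+++++..................     .
211 ........++++++++++++++++#####+.+++.................       
212 ........++++++++++++++++#####++.++................        
213 ........++++#+++++++..+######+++++................        
214 ........+++++++++++++++#######++#+...............         
215 ........++++++++++++++###########+..............          
216 ..........+++++++++#+############++............           
217 ...........++#++++################+...........            
218 ..
[... 399 characters left out ...]
#############++.....               
225 .........+###########################+....                
226 .........+###########################++...                
227 ..... ...+############################+...                
228 .....  ..++###########################+..                 
229 ...... ...+############################.                  
-0.6 [[256.0, 205.0], [262.0, 212.0], [259.0, 203.0], [275.0, 224.0]]
-0.8 [[259.0, 204.0], [263.0, 212.0], [261.0, 203.0], [273.0, 225.0]]
-0.9 [[260.0, 204.0], [263.0, 212.0], [263.0, 204.0], [272.0, 226.0]]
-1.0 [[261.0, 204.0], [263.0, 212.0], [264.0, 204.0], [271.0, 226.0]]
-1.1 [[262.0, 205.0], [264.0, 212.0], [266.0, 204.0], [270.0, 226.0]]
```

arm_command(
  series=[
    {"linear":[0,0,-0.015],"turn":0},
    {"linear":[0,0,-0.02],"turn":0},
    {"linear":[0,0,-0.02],"turn":0},
    {"linear":[0,-0.02,0],"turn":0},
    {"linear":[0,-0.03,0],"turn":0},
    {"linear":[0.003,-0.03,0],"turn":0},
    {"linear":[0.002,-0.028,0],"turn":0},
    {"linear":[0,0,0],"turn":0},
  ],
)

```text
t: 13.55
ee_pos: [521.2, 64.0, 190.4]
orientation: [-2.017, -2.407, 0.003]
ft_force: [0.7, 0.5, -0.8]
width: 0.6
grasp_force: 0.0
```

```bash
python3 - <<'E'
from h import *
where();delta(-82,0,105,0)
d=grab("side")["frame"][185:275,215:315];e=grab("top")["frame"][170:260,180:280]
cv2.imwrite("pics/f.png",np.hstack([cv2.convertScaleAbs(cv2.resize(i,(400,360),interpolation=cv2.INTER_CUBIC),alpha=2.2,beta=10) for i in(d,e)]))
E
```

```text
t 13.55 console [-83.3   0.8 190.4] yaw -0.002 F [ 0.7  0.5 -0.8] w 0.566026833634988
shift(tool,mm) [-0.8  1.6 85.4] turn -0.002
```

View pics/f.png

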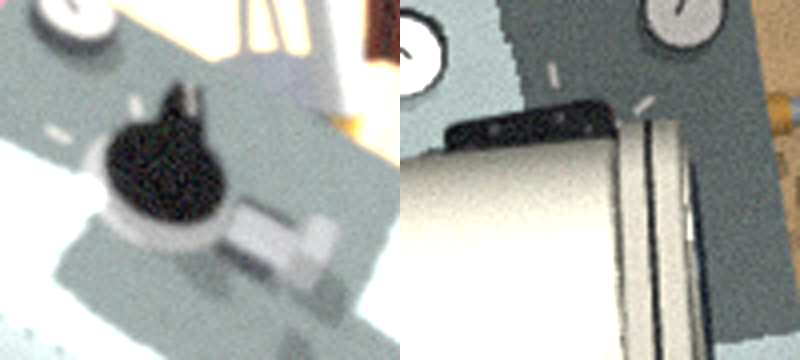

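Knob now points right (nose 180,90; white line 190,100 matches about −1.0 rad), sprung up. Now the lock slide: tab seen at (318,232).

arm_command(
  series=[
    {"linear":[0,0,0.03],"turn":0},
    {"linear":[0,0,0.03],"turn":0},
    {"linear":[-0.001,0,0.025],"turn":0},
    {"linear":[0,0,0],"turn":0},
  ],
)

```text
t: 14.05
ee_pos: [523.9, 63.2, 102.4]
orientation: [-2.016, -2.406, 0.005]
ft_force: [-0.9, -0.7, -0.6]
width: 0.7
grasp_force: 0.0
```

arm_command(
  series=[
    {"linear":[0,0,0.003],"turn":0},
    {"linear":[0,0,0.003],"turn":0},
    {"linear":[0,0,0.002],"turn":0},
    {"linear":[0,0,0],"turn":0},
  ],
)

```text
t: 14.45
ee_pos: [525.1, 63.4, 97.5]
orientation: [2.017, 2.407, 0.001]
ft_force: [0.3, 0.4, 0.7]
width: 0.2
grasp_force: 0.0
```

arm_command(
  series=[
    {"linear":[0,0,0.002],"turn":0},
    {"linear":[0,0,0.002],"turn":0},
    {"linear":[0,0,0.002],"turn":0},
    {"linear":[0,0,0],"turn":0},
  ],
)

```text
t: 14.85
ee_pos: [524.5, 63.4, 90.6]
orientation: [-2.017, -2.408, 0.001]
ft_force: [0.2, -0.0, 0.1]
width: 0.6
grasp_force: 0.0
```

arm_command(
  series=[
    {"linear":[0,0,0.002],"turn":0},
    {"linear":[0,0,0.002],"turn":0},
    {"linear":[0,0,0.002],"turn":0},
    {"linear":[0,0,0],"turn":0},
  ],
)

```text
t: 15.25
ee_pos: [524.4, 63.4, 84.5]
orientation: [-2.017, -2.408, 0.001]
ft_force: [-0.5, 0.4, -0.2]
width: 0.7
grasp_force: 0.0
```

arm_command(
  series=[
    {"linear":[0,0,0.002],"turn":0},
    {"linear":[0,0,0.002],"turn":0},
    {"linear":[0,0,0.002],"turn":0},
    {"linear":[0,0,0],"turn":0},
  ],
)

```text
t: 15.65
ee_pos: [524.5, 63.4, 78.6]
orientation: [-2.017, -2.408, 0.001]
ft_force: [-0.1, 1.3, 0.3]
width: 0.6
grasp_force: 0.0
```

arm_command(
  series=[
    {"linear":[0,0.0018,-0.00084],"turn":0},
    {"linear":[0,0.0018,-0.00084],"turn":0},
    {"linear":[0,0.0018,-0.00084],"turn":0},
    {"linear":[0,0,0],"turn":0},
  ],
)

```text
t: 16.05
ee_pos: [530.4, 64.4, 81.6]
orientation: [2.017, 2.408, 0.001]
ft_force: [0.5, 0.3, 0.4]
width: 0.0
grasp_force: 0.0
```

arm_command(
  series=[
    {"linear":[0,0.0018,-0.00084],"turn":0},
    {"linear":[0,0.0018,-0.00084],"turn":0},
    {"linear":[0,0.0018,-0.00084],"turn":0},
    {"linear":[0,0,0],"turn":0},
  ],
)

```text
t: 16.45
ee_pos: [535.5, 65.3, 84.0]
orientation: [2.018, 2.408, 0.0]
ft_force: [-0.9, 0.3, 0.3]
width: 0.4
grasp_force: 0.4
```

```bash
python3 - <<'E'
from h import *
where()
d=grab("side");g=d["frame"].max(2);print(proj(d,ctrl.get_obs()["ee_pos"]))
f=cv2.cvtColor(d["frame"],cv2.COLOR_BGR2HSV)
m=((f[...,0]<12)|(f[...,0]>168))&(f[...,1]>110)&(f[...,2]>25)&(f[...,2]<140)
for r in range(225,275):
    print(r,"".join("R" if m[r,c] else "#" if g[r,c]<40 else "+" if g[r,c]<70 else "." if g[r,c]<110 else " " for c in range(265,315)))
E
```

```text
t 16.45 console [-69.   -0.4  84. ] yaw -0.002 F [-0.9  0.3  0.3] w 0.37478263257086536
[[301.22923531 249.05481614]]
225 ####+++............         .+RRRRRRRRRRRRRR+..   
226 #####++.............        .++RRRRRRRRRRRRR+.    
227 #####++.............        ..+RRRRR##RRRRRR+.    
228 ######+.............        ..+RRRRR#RRRRRR+..    
229 ######++..............       .+RRRRRRRRRRRR+..    
230 ######++................     .+RRRRRRRRRRRR+.     
231 ######++..................   .+RRRR##RRRRRR+.     
232 ######++................... ..+RRRRR#RRRRRR..     
233 ######++...+..................+RRRRRRRRRRRR..     
234 ######+...++++................+RRRR#RRRRR++..     
235 #####++....++++..............+++RR+##RRRRR+..     
236 #####++.....+++++++..........++RRRR#RRRRRR+.      
237 ####+++.......++++++..........+RRRR#RRRRRR+.      
238 ###+++..........+++++.........+RRRRRRRRRRR+..     
239 ##++..............+++++.......++RRRRRRRRRR+.      
240 ++..................+++.......++RRR#RRRRRR++.     
241 .....................++.......++RRR#RRRRRR++..    
242 ..............................++RRR#RRRRRR+
[... 1067 characters left out ...]
++++++++..++++++++++++++++++++++++++... 
263 ++++++++++++++++++....+++++++++++++++++++++++++.. 
264 ++++++++++++++++.......++++++++++++++++++++++++.. 
265 +++++++++++++++++.........+++++++++++++++++++++.. 
266 +++++++++++++++...........+++++++++++++++++++++.  
267 +++++++++++++++.............++++++++++++++++++..  
268 +++++++++++++++..............+++++++++++++++++..  
269 ++++++++++++++...............++++++++++++++++...  
270 +++++++++++++++...............++++++++++++++....  
271 ++++++++++++++++..............++++++++++++++....  
272 ++++++++++++++++..............+++++++++++++++...  
273 +++++++++++++++++............++++++++++++++++++...
274 .+++++++++++++++++.+.........+++++++++++++++++++..
```

arm_command(
  series=[
    {"linear":[0,0,0.002],"turn":0},
    {"linear":[0,0,0.002],"turn":0},
    {"linear":[0,0.0018,-0.00084],"turn":0},
    {"linear":[0,0.0018,-0.00084],"turn":0},
    {"linear":[0,0,0],"turn":0},
  ],
)

```text
t: 17.0
ee_pos: [537.0, 65.7, 80.8]
orientation: [-2.016, -2.406, 0.005]
ft_force: [-5.4, -0.7, -2.4]
width: 0.5
grasp_force: 2.4
```

arm_command(
  series=[
    {"linear":[0,0.0018,-0.00084],"turn":0},
    {"linear":[0,0.0018,-0.00084],"turn":0},
    {"linear":[0,0,0],"turn":0},
  ],
)

```text
t: 17.3
ee_pos: [540.6, 66.3, 82.5]
orientation: [-2.016, -2.406, 0.005]
ft_force: [-3.8, -1.6, 0.1]
width: 0.1
grasp_force: 2.2
```

arm_command(
  series=[
    {"linear":[0,0.0018,-0.00084],"turn":0},
    {"linear":[0,0.0018,-0.00084],"turn":0},
    {"linear":[0,0,0],"turn":0},
  ],
)

```text
t: 17.6
ee_pos: [544.2, 66.9, 84.2]
orientation: [-2.016, -2.406, 0.005]
ft_force: [-8.0, -2.1, -2.2]
width: 0.5
grasp_force: 3.4
```

arm_command(
  series=[
    {"linear":[0,0.0018,-0.00084],"turn":0},
    {"linear":[0,0.0018,-0.00084],"turn":0},
    {"linear":[0,0,0],"turn":0},
  ],
)

```text
t: 17.9
ee_pos: [544.3, 67.0, 84.5]
orientation: [-2.013, -2.402, 0.013]
ft_force: [-12.6, -4.4, -6.5]
width: 0.1
grasp_force: 6.3
```

arm_command(
  series=[
    {"linear":[0,0.0018,-0.00084],"turn":0},
    {"linear":[0,0.0018,-0.00084],"turn":0},
    {"linear":[0,0,0],"turn":0},
  ],
)

```text
t: 18.2
ee_pos: [544.4, 67.0, 84.7]
orientation: [-2.009, -2.399, 0.022]
ft_force: [-18.3, -4.7, -9.4]
width: 0.6
grasp_force: 9.1
```

arm_command(
  series=[
    {"linear":[0,0.0018,-0.00084],"turn":0},
    {"linear":[0,0.0009,-0.0004],"turn":0},
    {"linear":[0,0,0],"turn":0},
  ],
)

```text
t: 18.5
ee_pos: [544.5, 67.1, 84.8]
orientation: [-2.007, -2.396, 0.028]
ft_force: [-22.5, -7.1, -12.5]
width: 0.5
grasp_force: 11.3
```

arm_command(
  series=[
    {"linear":[0,-0.005,0.001],"turn":0},
    {"linear":[0,-0.007,0.003],"turn":0},
    {"linear":[0,-0.009,0.002],"turn":0},
    {"linear":[0,0,-0.03],"turn":0},
    {"linear":[0,0,-0.04],"turn":0},
    {"linear":[0,0,-0.04],"turn":0},
    {"linear":[0,0,0],"turn":0},
  ],
)

```text
t: 19.2
ee_pos: [539.8, 65.8, 199.9]
orientation: [2.012, 2.401, 0.015]
ft_force: [-0.4, -1.0, -0.1]
width: 0.5
grasp_force: 0.0
```

```bash
python3 - <<'E'
from h import *
where()
d=grab("side")
n=cw([0,0,p0[2]],N)[0];u=cw([0,0,p0[2]],U)[0];y=cw([0,0,p0[2]],Y)[0];oo=cw(p0,F+23*N)[0]
for nm,im in(("before",cv2.imread("pics/side0.png")),("after",d["frame"])):
    g=im.max(2)[225:262,265:312]; print(nm)
    for r in range(0,37): print(r+225,"".join("#" if v<40 else "+" if v<70 else "." if v<110 else " " if v<150 else "@" for v in g[r]))
for L in(0,3,7,11,15):
    print(L,proj(d,cw(p0,np.array([F+(-71+L)*U+23*N,F+(-71+7+L)*U+13*Y+23*N,F+(-71-7+L)*U+13*Y+23*N,F+(-71-7+L)*U-13*Y+23*N]))).round(1).tolist())
E
```

```text
t 19.2 console [-64.7  -0.7 199.9] yaw -0.002 F [-0.4 -1.  -0.1] w 0.49360533703247
before
225 #########+..                                   
226 ########+..                                    
227 ########+.                                     
228 #######+..                                     
229 #######..                                      
230 ######+..                                      
231 ######+.                                       
232 ######..                                       
233 #####+.   ..                                   
234 #####+.  .....                                 
235 ####+..  .......                               
236 ###++.   .  ......                             
237 ###+.         ......                           
238 ##+.            ......                         
239 #+.         @    ......                        
240 +.           @      ....     @                 
241 ..          @@@@@    ...     @@@@              
242             @  @@@@     ..  @@@@@@             
243      ..      @@@@@@      .  @@@@@              
244      ..       @@@
[... 2481 characters left out ...]
255 ++++++++....++++++++++++++++++...........      
256 ++++++++......++++++++++++++++...........      
257 ++++++++........++++++++++++++..........       
258 .++++++++........++++++++++++...........       
259 .++++++++........++++++++++++..........        
260 ....++.++............+++++++...........        
261 ......+.....++........+++++.+.........         
0 [[296.4, 242.4], [290.9, 245.2], [298.2, 249.2], [301.8, 239.7]]
3 [[294.9, 241.6], [289.3, 244.4], [296.7, 248.4], [300.3, 238.8]]
7 [[292.8, 240.4], [287.2, 243.2], [294.6, 247.2], [298.2, 237.7]]
11 [[290.7, 239.3], [285.1, 242.1], [292.5, 246.1], [296.2, 236.6]]
15 [[288.7, 238.2], [283.0, 240.9], [290.4, 245.0], [294.2, 235.5]]
```

arm_command(
  series=[
    {"linear":[0.03,-0.02,-0.01],"turn":0},
    {"linear":[0.04,-0.02,-0.01],"turn":0},
    {"linear":[0.04,-0.02,0],"turn":0},
    {"linear":[0.04,-0.02,0],"turn":0},
    {"linear":[0.04,-0.02,0],"turn":0},
    {"linear":[0.04,-0.02,0],"turn":0},
    {"linear":[0.04,-0.02,0],"turn":0},
    {"linear":[0.04,0,0],"turn":0},
    {"linear":[0.04,0,0],"turn":0},
    {"linear":[0,0,0],"turn":0},
  ],
)

```text
t: 20.25
ee_pos: [335.4, 389.5, 213.1]
orientation: [-2.013, -2.411, -0.004]
ft_force: [-0.3, -0.2, -0.1]
width: 0.3
grasp_force: 0.0
```

```bash
python3 - <<'E'
from h import *
where()
d=grab("side");g=d["frame"].max(2)[225:262,265:312]
for r in range(8,30): print(r+225,"".join("#" if v<40 else "+" if v<70 else "." if v<110 else " " if v<150 else "@" for v in g[r]))
e=grab("top")["frame"]; 
for nm,im in(("before",cv2.imread("pics/top0.png")),("after",e)):
    g=im.max(2)[222:258,212:245];print(nm)
    for r in range(36): print(r+222,"".join("#" if v<50 else "+" if v<80 else "." if v<115 else "@" for v in g[r]))
g=e.max(2)[188:225,200:245]
for r in range(37): print(r+188,"".join("#" if v<28 else "+" if v<60 else "." if v<115 else "@" for v in g[r]))
E
```

```text
t 20.25 console [-208.6  354.1  213.1] yaw 0.002 F [-0.3 -0.2 -0.1] w 0.31480600289607485
233 #####+.                           @@@@@@@@@@@@@
234 #####+.. ............      ..        @@@@@@@@@@
235 #####+......+....................        @@@@@@
236 ####++.......+++.....   .............      @@@@
237 ####+..........++...     ................     @
238 ###+................     ..................    
239 #+++...... ........      ....................  
240 ++....... .. ......      ......................
241 ........ ... . ...      .......................
242 .......    .. ....      .......................
243 ....... .      ....     .......................
244 ........  .   .......  ........................
245 ...........  ..................................
246 ....++++.......................................
247 ...++++++......................................
248 ...+++++++++...................................
249 ....++++++++++.................................
250 ..++++++++++++++...............................
251 .....+++++++++++++.....+.......................
252 ...+.+.+.+++++++++
[... 4032 characters left out ...]

211 ......@@.######################+#####.@@.....
212 ......@@+####################+...####.@@.....
213 ......@@+##################+..@.####+.@@.....
214 ......@@+#################+....#####+.@@.....
215 ......@@+###############+..@.#######+@@@.....
216 .......@.##############+.@.+########+@@@.....
217 .......@.+#############+..##########.@@......
218 .......@@+#########################+.@@......
219 ..........#########################+.@@......
220 ........@@########################+.@@.......
221 ..........+#######################.@@........
222 ..........#######################+.@.........
223 ..........#######################.@..........
224 ..........+#####################++...........
```

```bash
python3 - <<'E'
from h import *
d=grab("top");n,u,y=[cw([0,0,p0[2]],v)[0] for v in(N,U,Y)]
def ip(a,h):
    c,v=ray(d,*a);oo=cw(p0,F+h*N)[0];X=c+v*((oo-c)@n)/(v@n)-oo;return np.array((X@u,X@y))
A,B=ip((224.5,216.5),43),ip((231,212),43);print(A,B,np.arctan2(*(B-A)[::-1]),"nose",ip((237.5,204.5),30))
for a in((222,250-1.5),(228.5,242-.5)): print("tab",ip((228.5,249),23),ip((228,241.7),23))
where()
E
```

```text
[ 3.50243246 -4.53565054] [  9.93879897 -18.17141722] -1.1297814943065172 nose [ 18.52797143 -32.21953124]
tab [-69.30272058   1.99408698] [-54.18917747   0.10127384]
tab [-69.30272058   1.99408698] [-54.18917747   0.10127384]
t 20.4 console [-209.3  349.5  212.7] yaw -0.001 F [ 0.2 -1.6 -0.3] w 0.37938900721723284
```

```bash
python3 -c "
from workcell import ctrl
print(ctrl.get_obs()['ft_force']);print(ctrl.close_job())"
```

```text
[ 0.18011631 -1.60168595 -0.31598013]
the job is handed in; nothing more can be done
None
```

The job is handed in (no verdict came back): the knob stands sprung up at the right-hand outlet on the gun's side, at about −1.05 to −1.13 rad. The lock slide went to its hard stop after about 15 mm of measured tab travel. The gun, jug and tin were not measured again at the end, but the arm met no unexpected force on its way.

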